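# Clear the crushed half brick into the tilting bin

### The arm

A 6-joint arm with a two-finger parallel gripper is mounted at the origin on the work surface. World frame = base frame: x ahead of the robot, y to its left, z up, the work surface at z = 0. Lengths are in m, angles in rad, forces in N, time in s.
With the tool pointing down it reaches from about 0.35 to 0.925 m from the base axis. Payload 6.4 kg.
Tool frame: the origin (TCP) lies on the centre line of the jaws, within the pads' length; the fingertips stand 14 mm ahead of it and the grasp point (between the pads) lies 5 mm behind it (tip_extent is the z of the fingertips in the tool frame, in m); z points along the fingers, y is the line along which they close (so a half turn about z gives the same grasp; the last joint's range is limited). The gripper opens to 94 mm and grips with 3 to 60 N. Pads are 16 mm wide; open, the fingers measure 119 mm over their backs; the gripper's body (75 mm by 177 mm) begins 78 mm behind the grasp point.
Start: joints at [-1.296, 0.245, 1.558, -0, 1.339, -0.174], TCP at [0.282, -0.586, 0.219] pointing down, gripper open.
Joint ranges: [-3.13, 3.13], [-1.02, 2.26], [0.13, 2.54], [-0.95, 4.09], [0.21, 2.88], [-2.74, 2.74]. Speed limits (rad/s): [2.57, 2.57, 3.14, 3.14, 3.14, 3.14].

### API

Orientations are given as [roll, pitch, yaw] about the fixed x, y, z axes, in that order (R = Rz(yaw) Ry(pitch) Rx(roll)).
In Python, from rig import * gives the robot as it stands. The module is installed in compiled form; this text tells all that it offers. Calls block until the motion is done:
- move_ptp(position, orientation): joint-space move of the TCP to a pose.
- line_to(position, orientation=None, vel=0.15, stop_force=None): straight line of the TCP; orientation=None keeps the orientation; vel is the mean speed in m/s. With stop_force (N) it stops when the force on the tool has changed by that much, and returns True; else False.
- set_joints(angles): joint-space move.
- gripper_to(opening, grip_force=None): finger opening in m; grip_force is the grip in N (None keeps the last); returns when the fingers have stopped.
- hold(seconds).
- inverse_kinematics(position, orientation): joint angles nearest the present ones, or None.
- read_camera(name): name is "scene" or "top" or "wrist"; returns the picture (384x512x3 uint8, red, green, blue); there is no depth.
- camera_info(name): a dict with "intrinsics" (3x3 intrinsics, pixels), "eye" and "rotation" of the camera in the world. Camera axes: x right, y up, looking along -z (the intrinsics and any distortion apply to the point x, -y, -z); pixel columns grow to the right and rows downward; lengths in m; the calibration is good to about 2 mm. A picture is of the moment at which its call begins: read the wrist's pose just before it. camera_info takes no time and is no camera call; for the wrist camera it gives the pose at the moment of the call.
A pose or a line that the arm cannot do raises MotionError and nothing moves.
- finish_job(): hands the job in; it is judged then, once.
Readings, each from a call of its own:
- read_time_s(): time.
- read_joint_pos(): joint angles.
- read_joint_vel(): joint speeds.
- read_joint_torque(): joint torques, N m.
- read_eef_pos(): TCP position.
- read_tool_rot(): TCP orientation.
- read_wrist_force(): force on the tool from outside, world axes, zero at the start.
- read_moment(): the same for the moment, N m.
- read_opening(): finger opening in m.
- read_gripper_force(): force on a finger pad.
Only numpy, scipy, OpenCV 4.12 (cv2) and the standard library are available. Lean on these libraries where they do the work, as an engineer would, in place of code of your own. Each camera call takes 0.05 s, during which the arm holds its last target. There are 200 camera calls.

### The job

The bin for broken samples at the end of the bench has been left tipped outward: first swing it fully upright again, against the bench, by its handle bar. Then slide the crushed half brick along the bench, without lifting it, through the framed mouth at the bench end so that it drops into the bin and stays there with the bin still upright. Leave the platen disc, the cone and the stopwatch where they are.

Things in the scene. Friction and masses are not known exactly. Their poses are not given: they have to be found in the camera images.
- brick: Crushed half of a red brick on the bench, 80 (x) by 91 (y) by 50 mm high, 0.5 to 0.85 kg. Origin on the underside, mid-width: flat rear face at y = -47.5 mm, ragged broken end at y = +43.5 mm; z up. Too wide to grasp safely: push it with fingertips. It starts with the broken end turned roughly towards the mouth (world +y)
- brick_center (a point): Point inside the brick, 25 mm above its origin
- mouth (a point): Centre of the mouth's sill, on the bench surface at its very end (the bench ends at this y). x along the bench end, y outward into the bin (world +y), z up. Upright galvanised sheet frame on the bench, 12 mm thick (y -12 to 0 mm): clear opening 116 mm wide (x -58 to 58), 85 mm high; posts 40 mm wide; lintel 85 to 97 mm above the bench. Beyond, the brick drops 160 mm to the bin's floor
- bin (a joint): Tilt of the open-topped galvanised bin hanging beyond the bench end (176 by 172 mm, 150 mm deep, 4 mm walls; stiff hinge, stays where left). 0 rad: upright, against its stop, inner rim just below the bench end, ready to receive; positive: top tipped outward (world +y), leaving a gap at the bench; at most 0.6
- bin_hinge (a point): Middle of the bin's hinge axis, which runs along x of the mouth; 120 mm outward of and 150 mm below the mouth point
- bin_handle (a point): Middle of the bin's handle bar: dark round bar 12 mm thick, 100 mm long, parallel to the hinge, on two posts over the bin's outer wall, about 28 mm free below it. Turns with the bin; with the bin upright it is 174 mm outward of and 60 mm above the mouth point, 54 mm outward of and 210 mm above the hinge
- bin_floor (a point): Middle of the bin's inner floor; turns with the bin; z along the bin's walls towards its open top, y outward
- platen: Grey steel disc, 90 mm across, 22 mm high, lying flat; origin at the centre of its underside. Leave alone
- cone: Aluminium truncated cone, 72 mm across at the foot, 38 mm at the top, 62 mm high, upright; origin at the centre of its underside. Leave alone
- stopwatch: Stopwatch, 58 mm across, 20 mm high, lying on its back; origin at the centre of its underside. Leave alone
Mind the look-alikes: they are no part of the job. Of the things like the brick, leave any that is black or orange; of the rest the larger one is meant.

How it is judged:
By the outcome, as a careful person would: the job done as asked, in the order asked, and still so for the second after the job is handed in, with the robot touching nothing.
It also fails if it takes over 72 s, if anything falls off the work surface, if the arm or the gripper's body presses on something with over 40 N, if the wrist force passes 120 N, or if a joint passes its speed limit or range.

## Working session

There is one attempt and no reset: what is moved stays moved. The work goes in short steps, each a Python script; the robot and the scene stay as the last script left them, time stands still between calls to the robot, and variables do not carry over. Pictures are saved under pics/ and viewed, at most 10 in all, crops included, and the job is handed in when it is done.

```bash
mkdir -p pics
python3 - <<'E'
from rig import *
import cv2,numpy as np
for n in("scene","top"):
    im=read_camera(n); cv2.imwrite(f"pics/{n}0.png",im[:,:,::-1]); c=camera_info(n); print(n,c)
a=cv2.imread("pics/scene0.png");b=cv2.imread("pics/top0.png")
cv2.imwrite("pics/scene0b.png",cv2.resize(a,(800,600)));cv2.imwrite("pics/top0b.png",cv2.resize(b,(800,600)))
print(read_time_s())
E
```

```text
scene {'intrinsics': array([[426.61514781,   0.        , 256.96936426],
       [  0.        , 426.61514781, 183.89133392],
       [  0.        ,   0.        ,   1.        ]]), 'eye': array([1.05112598, 0.58065938, 0.77833008]), 'rotation': array([ 0.77410466, -0.00973557,  2.42183704])}
top {'intrinsics': array([[357.55038637,   0.        , 257.98196343],
       [  0.        , 357.55038637, 189.36277072],
       [  0.        ,   0.        ,   1.        ]]), 'eye': array([ 0.41540416, -0.0029715 ,  0.8398322 ]), 'rotation': array([ 0.1381464 ,  0.00964877, -1.56205145])}
0.1
```

View pics/scene0b.png

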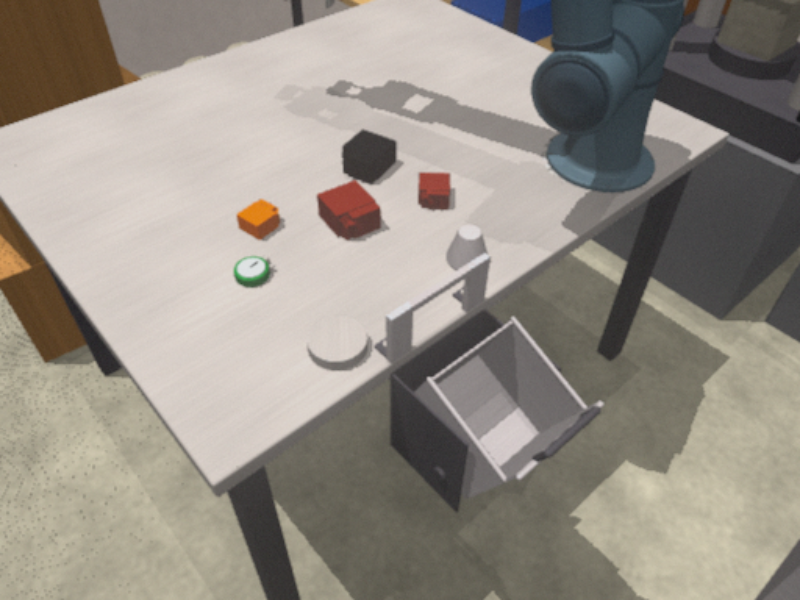

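View pics/top0b.png

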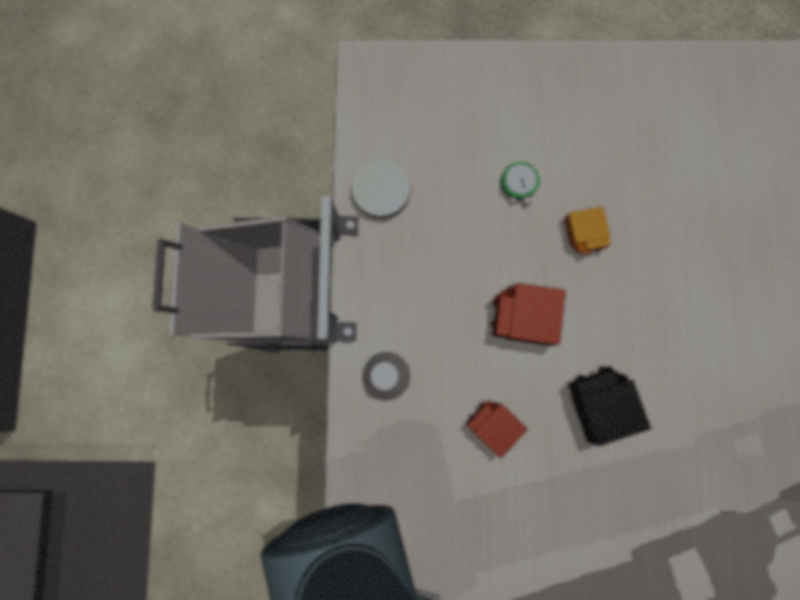

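The scene view shows the brick at (350,210), the mouth frame at (440,305), the tipped bin and its handle bar running (533,468)–(600,405). In the top view the brick is at (530,315), the lintel at (325,267), the handle at (160,275), the platen at (380,188), the cone at (385,375) and the stopwatch at (520,180). The smaller red piece and the black and orange ones are look-alikes.

```bash
cat > h.py <<'E'
import numpy as np,cv2
from scipy.spatial.transform import Rotation as Ro
def ray(c,px):
    K=np.array(c["intrinsics"]);r=c["rotation"];r=np.array(r)
    R=Ro.from_euler('xyz',r).as_matrix() if r.ndim==1 else r
    d=np.linalg.inv(K)@[px[0],px[1],1.];return np.array(c["eye"]),R@(d*[1,-1,-1])
def plane(c,px,z):
    e,d=ray(c,px);return e+d*(z-e[2])/d[2]
def tri(c1,p1,c2,p2):
    e1,d1=ray(c1,p1);e2,d2=ray(c2,p2)
    s=np.linalg.lstsq(np.c_[d1,-d2],e2-e1,rcond=None)[0]
    a,b=e1+s[0]*d1,e2+s[1]*d2;return (a+b)/2,np.linalg.norm(a-b)
E
python3 - <<'E'
from h import *
from rig import camera_info
np.set_printoptions(precision=4,suppress=True)
T,S=camera_info("top"),camera_info("scene");k=.64
f=lambda u,v:(u*k,v*k)
for n,p,z in [("lintelA",(326,197),.097),("lintelB",(322,338),.097),("edge1",(338,41),0),("edge2",(326,500),0),("platen",(381,186),.022),("cone",(384,375),.062),("watch",(521,180),.02),("small",(500,430),.03),("orange",(590,228),.03)]:print(n,plane(T,f(*p),z))
print("handle",tri(T,f(162,276),S,f(567,437)))
for a,b in [((165,242),(600,405)),((157,308),(533,468)),((165,242),(533,468)),((157,308),(600,405))]:print(tri(T,f(*a),S,f(*b)))
im=cv2.imread("pics/top0.png");hsv=cv2.cvtColor(im,cv2.COLOR_BGR2HSV)
m=(((hsv[...,0]<6)|(hsv[...,0]>172))&(hsv[...,1]>110)).astype(np.uint8)*255
cs=[c for c in cv2.findContours(m,0,2)[0] if cv2.contourArea(c)>200]
for c in cs:
    r=cv2.minAreaRect(c);print(cv2.contourArea(c),r[0]);
    for q in cv2.boxPoints(r):print("   ",q,plane(T,q,.05))
c=im[170:235,305:370];cv2.imwrite("pics/crop1.png",cv2.resize(c,None,fx=9,fy=9,interpolation=2))
E
```

```text
lintelA [0.6554 0.1126 0.097 ]
lintelB [0.4612 0.1125 0.097 ]
edge1 [0.9488 0.1154 0.    ]
edge2 [0.2332 0.1151 0.    ]
platen [0.6974 0.041  0.022 ]
cone [0.4131 0.0309 0.062 ]
watch [ 0.7088 -0.172   0.02  ]
small [ 0.3375 -0.1329  0.03  ]
orange [ 0.6317 -0.2706  0.03  ]
handle (array([0.5609, 0.3722, 0.0035]), np.float64(0.004708341841824173))
(array([0.5742, 0.366 , 0.0871]), np.float64(0.06949889929614404))
(array([ 0.5517,  0.3782, -0.0728]), np.float64(0.0931890774980193))
(array([ 0.6201,  0.3728, -0.0086]), np.float64(0.014633096896922432))
(array([0.5058, 0.3717, 0.0246]), np.float64(0.006949559088948125))
679.5 (317.0000305175781, 272.5000305175781)
    [297. 270.] [ 0.3499 -0.0802  0.05  ]
    [314.5 252.5] [ 0.3875 -0.1185  0.05  ]
    [337. 275.] [ 0.3402 -0.1662  0.05  ]
    [319.5 292.5] [ 0.3032 -0.128   0.05  ]
1325.5 (337.6125793457031, 200.17445373535156)
    [313.7627 214.7404] [ 0.4696 -0.1179  0.05  ]
    [318.5335 179.7546] [ 0.5478 -0.1295  0.05  ]
    [361.4625 185.6085] [ 0.5353 -0.2248  0.05  ]
    [356.6917 220.5943] [ 0.4575 -0.2119  0.05  ]
```

View pics/crop1.png

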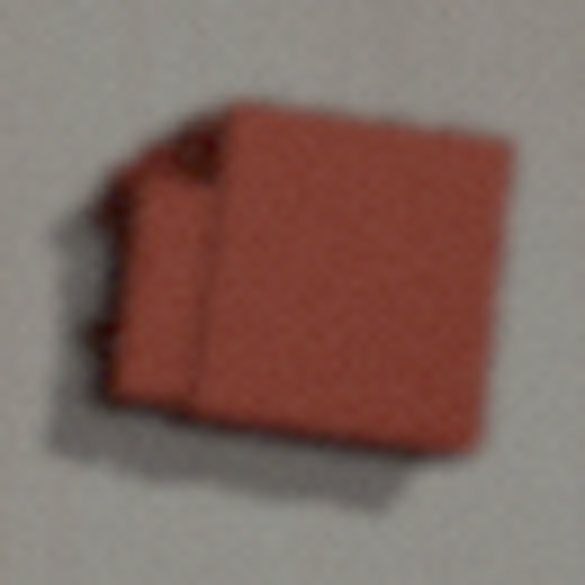

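The crop shows the brick's rear edge running from (512,145) to (478,448), so yaw ≈ -0.135 and the origin ≈ (0.502,-0.174). The mouth is ≈ (0.558,0.116). The bin is tilted about 0.47. I'll push the handle first.

```bash
cat >> h.py <<'E'
M=np.array([.5583,.116,0.])
HG=M+[0,.12,-.15]
def bar(t): 
    a=np.arctan2(.054,.210)+t;r=np.hypot(.054,.210);return HG+[0,r*np.sin(a),r*np.cos(a)]
def ori(yaw=0,tilt=0,s=1):
    # tool leaning: z forward (+y of yawed frame) by tilt; tool y along s*x of yawed frame
    z=np.array([0,np.sin(tilt),-np.cos(tilt)]);y=np.array([s,0,0.]);x=np.cross(y,z)
    return Ro.from_matrix(Ro.from_euler('z',yaw).as_matrix()@np.c_[x,y,z]).as_euler('xyz')
E
python3 - <<'E'
from h import *
from rig import *
np.set_printoptions(precision=3,suppress=True)
ts=np.linspace(0,.6,121);P=np.array([bar(t) for t in ts])
for n,p in (("top",(162,276)),("scene",(567,437))):
    e,d=ray(camera_info(n),np.array(p)*.64);d/=np.linalg.norm(d)
    D=np.linalg.norm(np.cross(P-e,d),axis=1);print(n,ts[D.argmin()],D.min())
for s in(1,-1):
    print(s,read_tool_rot(),inverse_kinematics([.5583,.42,.2],ori(0,0,s)),inverse_kinematics([.5,-.25,.03],ori(-.14,.5,s)),inverse_kinematics(M+[0,0,.03],ori(0,.5,s)))
E
```

```text
top 0.39 0.0023007916195572995
scene 0.455 0.010798532464611698
1 [-3.14  -0.     0.449] [ 0.483  0.372  1.438 -0.     1.332  0.483] [-0.848  0.445  1.756  0.387  1.302 -0.881] [-0.224  0.345  1.895  0.555  1.091 -0.532]
-1 [-3.14  -0.     0.449] [ 0.483  0.372  1.438  0.     1.332 -2.659] [-0.848  0.445  1.756  0.387  1.302  2.261] [-0.224  0.345  1.895  0.555  1.091  2.609]
```

Run:
```python
from h import *
from rig import *
np.set_printoptions(precision=3,suppress=True)
o=ori(0,0,1)
gripper_to(.03)
move_ptp([.4,-.3,.3],ori(0,0,1))
move_ptp([.5583,.44,.2],o)
line_to([.5583,.44,.012],vel=.2)
r=line_to([.5583,.36,.012],vel=.05,stop_force=5)
p=read_eef_pos();print(r,p,read_wrist_force(),read_time_s())
ts=np.linspace(0,.6,601);y=np.array([bar(t)[1] for t in ts]);t=ts[abs(y+.014-p[1]).argmin()];print("tilt",t,bar(t))
im=read_camera("scene");cv2.imwrite("pics/s1.png",cv2.resize(im[:,:,::-1],(800,600)))
```

```text
True [0.558 0.388 0.012] [ 0.235  0.126 -0.528] 7.2
tilt 0.436 [0.558 0.374 0.018]
```

View pics/s1.png

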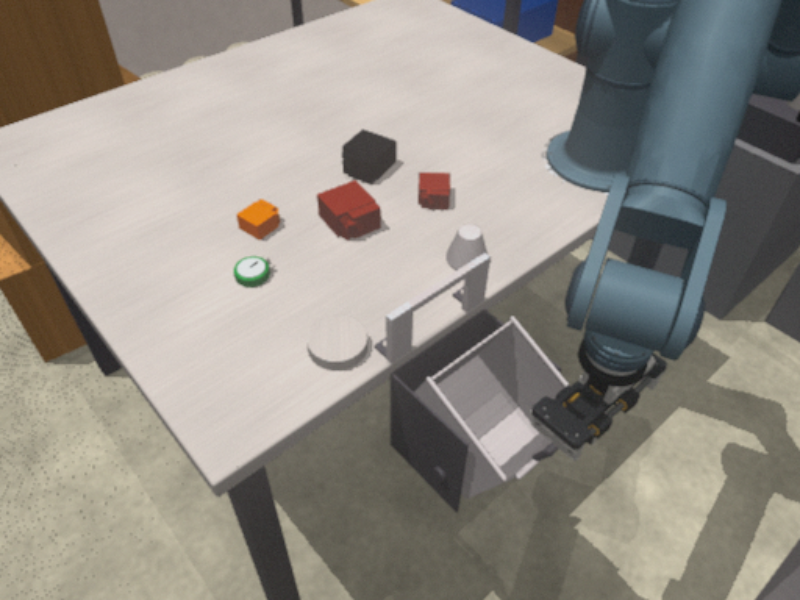

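The fingers are on the outer side of the bar at about (570,440), touching at tilt ≈ 0.436. Next I'll push along the arc.

Run:
```python
from h import *
from rig import *
np.set_printoptions(precision=3,suppress=True)
for t in (.3,.15,.04):
    r=line_to(bar(t)+[0,.014,-.004],vel=.06,stop_force=70);print(t,r,read_eef_pos(),read_wrist_force())
r=line_to(bar(-.08)+[0,.014,-.004],vel=.02,stop_force=30)
p=read_eef_pos();print(r,p,read_wrist_force(),M,bar(0));hold(.3);print(read_wrist_force())
line_to(p+np.array([0,.05,0]),vel=.15)
line_to([.5583,p[1]+.07,.25],vel=.3)
print(read_wrist_force(),read_time_s())
move_ptp([.47,-.25,.3],ori(0,0,1))
im=read_camera("scene");cv2.imwrite("pics/s2.png",cv2.resize(im[:,:,::-1],(800,600)))
```

```text
0.3 False [0.559 0.363 0.031] [-0.903 -0.314 -0.367]
0.15 False [0.558 0.334 0.046] [-0.627 -0.269 -0.21 ]
0.04 False [0.558 0.312 0.054] [-0.306  0.183  0.149]
True [0.558 0.31  0.055] [-0.091  3.189  1.047] [0.558 0.116 0.   ] [0.558 0.29  0.06 ]
[1.984 4.059 2.518]
[-0.324  0.072 -0.613] 11.3833
```

View pics/s2.png

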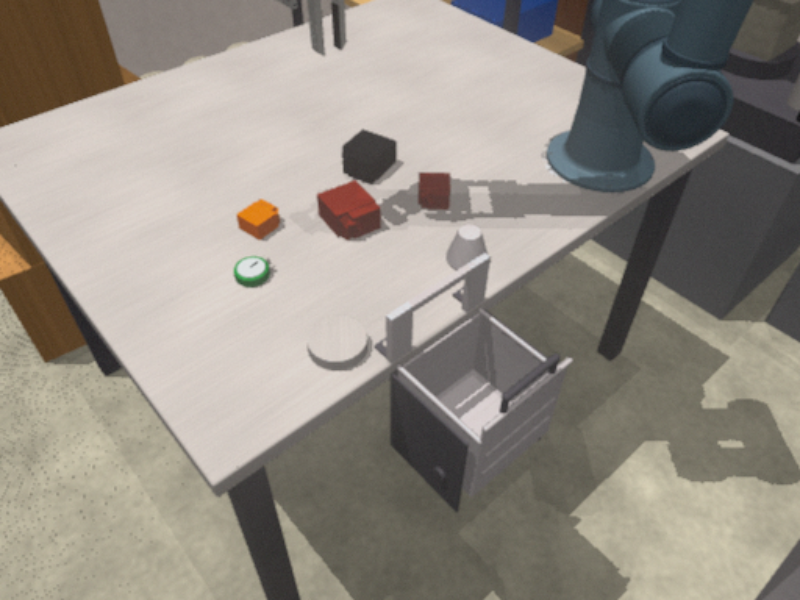

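The bin looks nearly upright, with the handle at about (530,383). The stop at y=0.310 could have been hinge breakaway rather than the end stop, so I'll press again harder to confirm.

Run:
```python
from h import *
from rig import *
np.set_printoptions(precision=3,suppress=True)
move_ptp([.5583,.38,.2],ori(0,0,1))
line_to([.5583,.36,.054],vel=.3)
print(line_to([.5583,.29,.054],vel=.04,stop_force=6),read_eef_pos())
for f in(45,65):
    print(line_to([.5583,.28,.056],vel=.025,stop_force=f),read_eef_pos(),read_wrist_force())
p=read_eef_pos()
line_to(p+np.array([0,.05,0]),vel=.15)
line_to([.5583,p[1]+.06,.2],vel=.3)
move_ptp([.47,-.25,.3],ori(0,0,1))
for n in("top","scene"): cv2.imwrite(f"pics/{n}3.png",read_camera(n)[:,:,::-1])
print(read_time_s())
a=cv2.imread("pics/scene3.png")[180:340,220:400];b=cv2.imread("pics/top3.png")[110:240,80:226]
cv2.imwrite("pics/c3.png",np.hstack([cv2.resize(a,(400,356)),cv2.resize(b,(400,356))]))
```

```text
True [0.558 0.309 0.054]
True [0.558 0.31  0.054] [1.284 4.507 1.295]
True [0.558 0.31  0.054] [ 0.57  5.46 -0.71]
22.6
```

View pics/c3.png

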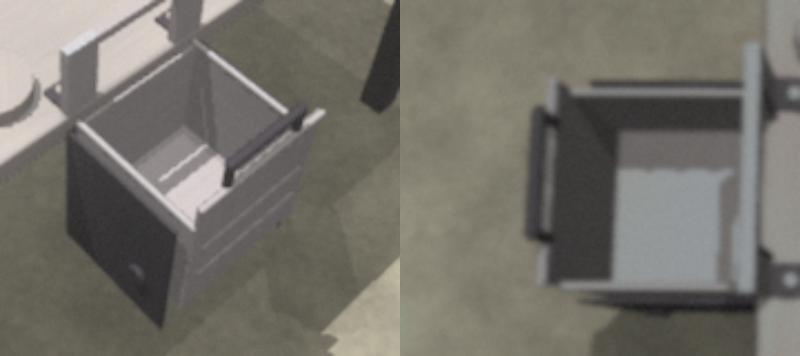

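Even 65 N didn't move it, so the bin is against its stop and upright. Now I'll push the brick most of the way and check.

```bash
cat >> h.py <<'E'
TI=.5
def tcp(org,h,gap=0):
    d=np.array([np.sin(h),np.cos(h)]);c=np.array(org)-d*(.0475+.0138+gap);return [c[0],c[1],.032]
E
python3 - <<'E'
from h import *
from rig import *
np.set_printoptions(precision=3,suppress=True)
org=np.array([.5024,-.1735]);h=.135
gripper_to(.045)
q=tcp(org,h,.03);move_ptp([q[0],q[1]-.02,.14],ori(-h,TI));line_to(q,vel=.2)
print(line_to(tcp(org,h,-.015),vel=.04,stop_force=2.0),read_eef_pos(),tcp(org,h))
L=.21;n=5;s=0
for i in range(n):
    for k in range(20):
        s+=L/n/20;h=np.interp(s,[0,.08,.16,.29],[.135,.225,.225,.17]);org=org+L/n/20*np.array([np.sin(h),np.cos(h)])
    r=line_to(tcp(org,h),ori(-h,TI),vel=.06,stop_force=40);print(org,h,r,read_wrist_force())
p=read_eef_pos();line_to(p-np.array([.006,.04,0]),vel=.15);line_to([p[0]-.02,p[1]-.12,.2],vel=.3)
im=read_camera("top");cv2.imwrite("pics/top4.png",im[:,:,::-1]);print(read_time_s())
cv2.imwrite("pics/top4b.png",cv2.resize(im[90:282,150:406,::-1],(800,600)))
E
```

```text
True [ 0.494 -0.233  0.032] [np.float64(0.49414961393524953), np.float64(-0.2342422516028388), 0.032]
[ 0.509 -0.132] 0.18225 False [0.292 0.383 0.415]
[ 0.518 -0.091] 0.225 False [-0.993 -0.525 -0.511]
[ 0.527 -0.05 ] 0.225 False [ 0.552 -0.946 -0.481]
[ 0.536 -0.009] 0.22161538461538466 False [-0.541 -0.79  -0.697]
[0.545 0.032] 0.20384615384615395 False [ 0.091 -0.736  0.492]
30.7167
```

View pics/top4b.png

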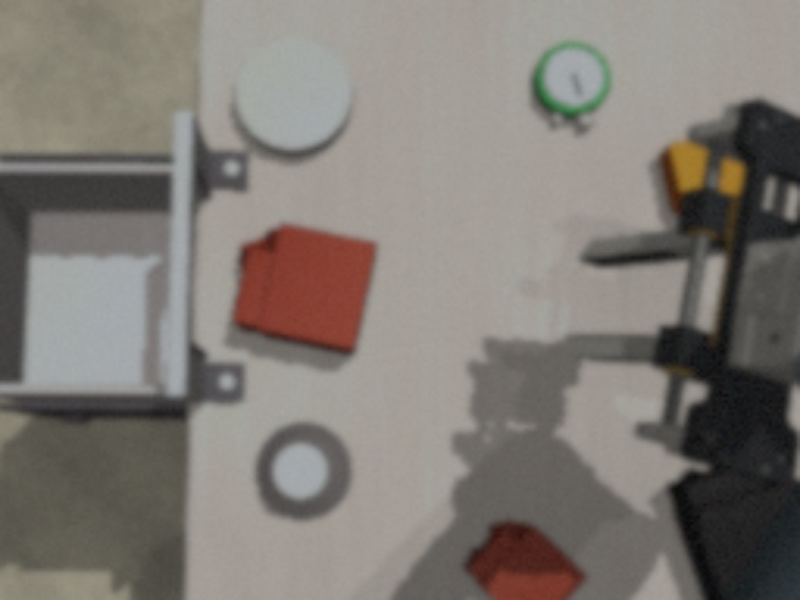

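The brick sits just before the mouth, with its rear edge from (378,243) to (355,351), slightly turned and roughly centred. I'll measure it and push it through.

Run:
```python
from h import *
from rig import *
np.set_printoptions(precision=3,suppress=True)
T=camera_info("top")
a,b=[plane(T,(150+.32*u,90+.32*v),.05)[:2] for u,v in((378,243),(355,351))]
v=a-b;h=-np.arctan2(v[1],v[0]);org=(a+b)/2+.0475*np.array([np.sin(h),np.cos(h)]);print(a,b,np.linalg.norm(v),"h",h,"org",org)
# proceed only if measurement agrees with the push
assert np.hypot(*(org-[.545,.032]))<.012 and abs(h-.204)<.08
h=.5*(h+.204)
q=tcp(org,h,.025);line_to([q[0],q[1]-.02,.1],ori(-h,TI),vel=.3);line_to(q,vel=.2)
print(line_to(tcp(org,h,-.015),vel=.04,stop_force=2.0),read_eef_pos(),tcp(org,h))
h0=h;s=0;N=5;end=M[1]+.043
L=(end-org[1])/.985
xs=(M[0]+.001-org[0])/(M[1]-org[1]);print("slope needed",xs)
h1=np.clip(2*xs-h0,.06,.22)
for i in range(N):
    for k in range(20):
        s+=L/N/20;h=np.interp(s,[0,.085],[h0,h1]);org=org+L/N/20*np.array([np.sin(h),np.cos(h)])
    r=line_to(tcp(org,h),ori(-h,TI),vel=.07,stop_force=40);print(org,h,r,read_wrist_force())
    if r:break
print(read_time_s())
cv2.imwrite("pics/s5.png",cv2.resize(read_camera("scene")[:,:,::-1],(800,600)))
```

```text
[ 0.574 -0.023] [ 0.496 -0.007] 0.07981423368848217 h 0.20225041021016898 org [0.545 0.031]
True [ 0.533 -0.026  0.032] [np.float64(0.5324862753039469), np.float64(-0.02863417782609344), 0.032]
slope needed 0.17078659612720537
[0.55  0.057] 0.18341196759171 False [-0.23  -0.034 -0.376]
[0.554 0.082] 0.1636987300783355 False [-0.004 -0.143  0.339]
[0.558 0.108] 0.143985492564961 False [-0.322 -0.118  0.05 ]
[0.562 0.134] 0.13844798714932627 False [ 1.06  -0.385 -0.119]
[0.565 0.159] 0.13844798714932627 False [-0.878 -0.093 -0.503]
35.0417
```

View pics/s5.png

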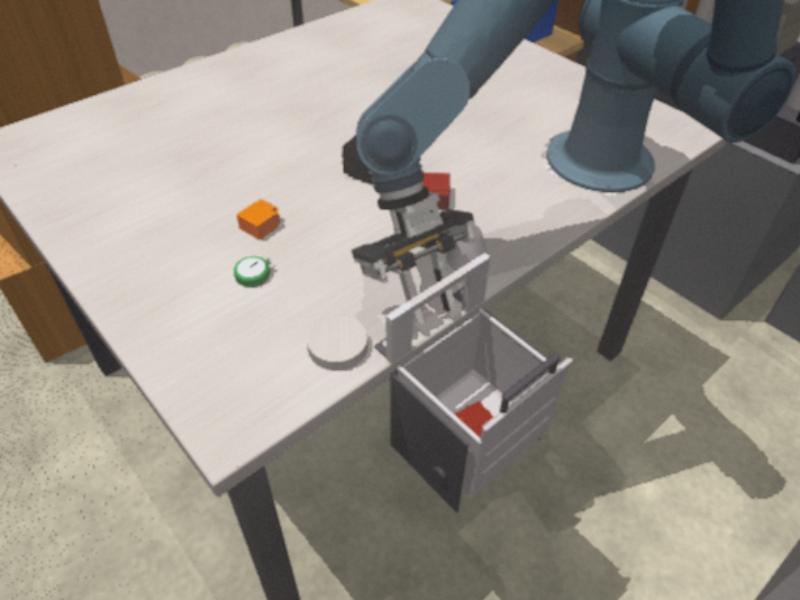

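The brick is in the bin at (475,415), and the handle appears unchanged at about (530,383). I'll retreat and compare the handle pixels with the earlier pictures.

Run:
```python
from h import *
from rig import *
p=read_eef_pos();line_to(p+np.array([-.012,-.09,0]),vel=.15);line_to([p[0]-.03,p[1]-.2,.25],vel=.3)
move_ptp([.47,-.25,.3],ori(0,0,1));hold(.5)
for n,(r,c) in {"scene":((220,275),(315,372)),"top":((143,200),(125,145))}.items():
    im=read_camera(n)[:,:,::-1];cv2.imwrite(f"pics/{n}6.png",im);old=cv2.imread(f"pics/{n}3.png")
    A,B=[cv2.cvtColor(np.ascontiguousarray(x[r[0]:r[1],c[0]:c[1]]),6).astype(np.float32) for x in(old,im)]
    print(n,cv2.phaseCorrelate(A,B),abs(A-B).mean())
print(read_time_s())
a=cv2.imread("pics/scene6.png")[100:340,100:420];b=cv2.imread("pics/top6.png")[90:282,80:336]
cv2.imwrite("pics/c6.png",np.hstack([cv2.resize(a,(400,300)),cv2.resize(b,(400,300))]))
```

```text
scene ((-0.03350298805064611, -0.034374711578841755), 1.0335903231302896) 2.3154705
top ((0.16205807240541503, 0.07228519709709147), 1.0188186359405518) 1.9868422
38.1167
```

View pics/c6.png

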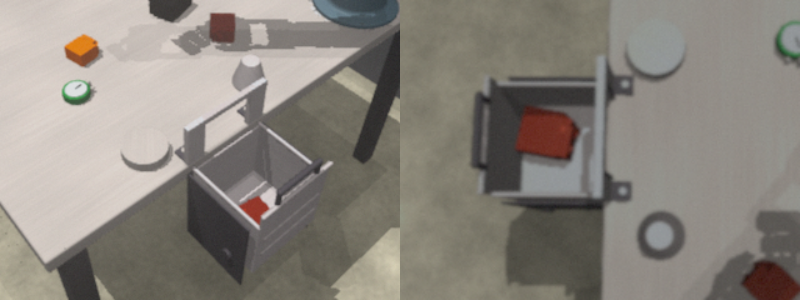

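The brick lies in the bin at (545,132) in the right half of the picture. The handle hasn't moved (less than 0.2 px), and the disc, cone and stopwatch are where they were. Handing in.

```bash
python3 -c "
from rig import *
print(finish_job())"
```

```text
the job is handed in; nothing more can be done
None
```

The bin is upright against its stop, the brick was slid through the mouth and is lying in the bin, the platen disc, cone and stopwatch were not touched, and the job was handed in at about 38 s.

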